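# Tip the glove and mask dispensers into their taped bays

## Task

Get the booth's protective-wear bench ready: the glove box and the mask carton stand on end, each at the robot's end of its own taped outline. With the fingers only, push each one over so that it lies flat on its back, opening facing up, within its outline; do not grip, squeeze or lift them, and leave everything else on the bench where it stands.

Things in the scene. Friction and masses are not known exactly. Their poses are not given: they have to be found in the camera images.
- glove_box: closed white paper-board box on end, 70 mm deep (x), 120 wide (y), 230 tall (z), 0.3 to 0.6 kg; front face (-x, towards the robot) with a long oval opening 46 x 121 mm. Origin: centre of its foot; +x: out of the blank back face, towards its outline; z: up while it stands. Pushed low it slides; pushed within 40 mm of the top it tips and, past about 17 degrees, falls over by itself.
- mask_box: closed brown cardboard carton on end, 80 mm deep (x), 100 wide (y), 180 tall (z), 0.15 to 0.3 kg; front face (-x, towards the robot) with a cross slot 78 x 20 mm. Origin: centre of its foot; +x: out of the plain back face, towards its outline; z: up while it stands. Pushed low it slides; pushed within 40 mm of the top it tips and, past about 24 degrees, falls over by itself.
- bay_glove: larger taped outline, for the glove box: flat 18 mm tape on the bench, 280 mm (x) by 170 mm (y) over its outer edges, no height. Origin: its centre; +x: along its length, away from the robot and from the end where the box stands. The box stands across that end line, nearly in line with it: tipped straight over its bottom back edge it lands inside.
- bay_mask: smaller taped outline, for the mask carton: flat 18 mm tape on the bench, 230 mm (x) by 150 mm (y) over its outer edges, no height. Origin: its centre; +x: along its length, away from the robot and from the end where the carton stands. The carton stands across that end line, nearly in line with it: tipped straight over its bottom back edge it lands inside.
- glove_box_foot_left (a point): corner of the glove_box's back face (the face it comes to lie on): foot end, left side; at (35, 60, 0) mm in the body's frame
- glove_box_foot_right (a point): corner of the glove_box's back face (the face it comes to lie on): foot end, right side; at (35, -60, 0) mm in the body's frame
- glove_box_top_left (a point): corner of the glove_box's back face (the face it comes to lie on): top end, left side; at (35, 60, 230) mm in the body's frame
- glove_box_top_right (a point): corner of the glove_box's back face (the face it comes to lie on): top end, right side; at (35, -60, 230) mm in the body's frame
- mask_box_foot_left (a point): corner of the mask_box's back face (the face it comes to lie on): foot end, left side; at (40, 50, 0) mm in the body's frame
- mask_box_foot_right (a point): corner of the mask_box's back face (the face it comes to lie on): foot end, right side; at (40, -50, 0) mm in the body's frame
- mask_box_top_left (a point): corner of the mask_box's back face (the face it comes to lie on): top end, left side; at (40, 50, 180) mm in the body's frame
- mask_box_top_right (a point): corner of the mask_box's back face (the face it comes to lie on): top end, right side; at (40, -50, 180) mm in the body's frame
- sanitiser: clear pump bottle, 58 mm across, 173 mm tall, standing between the outlines; leave alone. Origin: centre of its underside
- pen_cup: dark steel cup of pens, 72 mm across, 98 mm tall, pens to 152 mm, standing between the outlines; leave alone. Origin: centre of its underside
- torch: aluminium hand torch standing on its head, 42 mm across, 132 mm tall, between the outlines; leave alone. Origin: centre of its underside
- filter_carton: small square cardboard carton, 70 x 70 x 100 mm tall, standing off to the left; leave alone. Origin: centre of its underside
- ear_defenders: ear defenders with two yellow cups 80 mm across and a black headband, about 180 x 170 mm, 80 mm high, off to the right; leave alone. Origin: on the bench midway between the cups
- respirator: grey half-mask respirator with two white filter discs, about 110 x 155 mm, 80 mm high, off to the left; leave alone. Origin: centre of its underside
- glasses: safety glasses, about 130 x 145 mm, 46 mm high, off to the right; leave alone. Origin: on the bench below the middle of the brow bar
Things that resemble listed ones, but are neither listed nor needed, are in the scene too. Leave any purple look-alike of the glove_box alone.

How it is judged:
By the outcome, as a careful person would: the job done as asked, in the order asked, and still so for the second after the job is handed in, with the robot touching nothing.
It also fails if it takes over 45 s, if anything falls off the work surface, if the arm or the gripper's body presses on something with over 40 N, if the wrist force passes 120 N, or if a joint passes its speed limit or range.

## Robot

A 6-joint arm with a two-finger parallel gripper is mounted at the origin on the work surface. World frame = base frame: x ahead of the robot, y to its left, z up, the work surface at z = 0. Lengths are in m, angles in rad, forces in N, time in s.
With the tool pointing down it reaches from about 0.325 to 1 m from the base axis. Payload 5.1 kg.
Tool frame: the origin (TCP) lies midway between the tips of the shut fingers; the grasp point (between the pads) lies 19 mm behind it (arm.grasp_offset is the z of the grasp point in the tool frame, in m); z points along the fingers, y is the line along which they close (so a half turn about z gives the same grasp; the last joint's range is limited). The gripper opens to 85 mm and grips with 20 to 120 N. Pads are 22 mm wide; open, the fingers measure 114 mm over their backs; the gripper's body (76 mm by 85 mm) begins 54 mm behind the grasp point. The pads swing forward as they close: fully open they stand 13 mm farther back than shut.
Start: joints at [-1.225, 0.124, 1.65, -0, 1.367, -0.083], TCP at [0.27, -0.591, 0.231] pointing down, gripper open.
Joint ranges: [-2.61, 2.61], [-1.02, 2.33], [0.03, 2.71], [-1.35, 4.49], [0.32, 2.68], [-2.91, 2.91]. Speed limits (rad/s): [2.57, 2.57, 3.14, 3.14, 3.14, 3.14].

## Interface

Orientations are given as a 3x3 rotation matrix whose columns are the frame's x, y, z axes.
In Python, from rig import arm gives the robot as it stands.
- The arm moves only by the shell command python3 -m creep 'ROWS' [FORCE]. ROWS is JSON, a list of rows, each a list of 7 numbers: the shift along the tool's x, y, z in m, then the turn, a rotation vector about the tool's x, y, z in degrees, then the closure in counts, from 0 (fully open) to 255 (shut). A call has 1 to 8 rows; each row is the pose to reach, as a shift and turn from the pose commanded when the call began, along the tool's axes at that moment; what a row does not reach only later rows make up. A row lasts 1/12 s, in which the tool goes at most 41.7 mm and 7.16 degrees, less where a joint would pass 70% of its speed; a pose out of reach is approached as far as the arm can. A call with a gripper value outside its range is refused whole. The fingers move at their own pace and stop on an object; FORCE is the grip in N (left out, the last holds). Time passes only in rows, so rows that repeat a pose let the fingers close. It gives the time, the measured TCP pose, the force, the opening and the grip force at its end, in the units of the state.
- arm.observe(): the state, without advancing time (a new reading comes with each control period).
- arm.capture(name): name is "side" or "top"; returns a dict with "pixels" (400x640x3 uint8, red, green, blue), "z_map" (400x640 float32, m along the optical axis (not along the pixel's ray), 0 where there is no reading), "camera_matrix" (3x3 intrinsics, pixels), "R" (3x3) and "t" (3): a world point X has camera coordinates R X + t. Camera axes: x right, y down, z forward; pixel columns grow to the right and rows downward; lengths in m; the calibration is good to about 2 mm. A picture is of the moment at which its call begins.
- arm.job_done(): hands the job in; it is judged then, once.
The state is a dict: "clock": time; "joint_positions": joint angles; "joint_velocities": joint speeds; "effort": joint torques, N m; "tool_pos": TCP position; "orientation": TCP orientation; "force": force on the tool from outside, world axes, zero at the start; "ft_torque": the same for the moment, N m; "grip_width": finger opening in m; "finger_force": force on a finger pad.
Only numpy, scipy, OpenCV 4.12 (cv2) and the standard library are available. Lean on these libraries where they do the work, as an engineer would, in place of code of your own. Each camera call takes 0.05 s, during which the arm holds its last target. There are 200 camera calls.

## Working session

There is one attempt and no reset: what is moved stays moved. The work goes in short steps, Python scripts to look and compute and a shell command to move; the robot and the scene stay as the last step left them, time stands still between calls to the robot, and variables do not carry over. Pictures are saved under pics/ and viewed, at most 10 in all, crops included, and the job is handed in when it is done.

```bash
mkdir -p pics; ls
python3 - <<'E'
from rig import arm
import cv2,numpy as np
for n in("top","side"):
    c=arm.capture(n); cv2.imwrite(f"pics/{n}0.png",c["pixels"][:,:,::-1]); np.savez(f"{n}0.npz",**c)
    print(n,(-c["R"].T@c["t"]).round(3),c["R"].round(3).tolist(),c["camera_matrix"].tolist())
s=arm.observe();print(s)
E
```

```text
pics
top [0.359 0.021 1.906] [[0.006, -1.0, 0.022], [-0.994, -0.008, -0.113], [0.114, -0.021, -0.993]] [[487.35713308041414, 0.0, 316.3457942480241], [0.0, 487.35713308041414, 199.30695877185286], [0.0, 0.0, 1.0]]
side [ 0.773 -1.054  0.898] [[0.983, 0.184, -0.02], [0.088, -0.557, -0.826], [-0.163, 0.81, -0.564]] [[451.1113377072096, 0.0, 317.5214380839147], [0.0, 451.1113377072096, 203.1611028003642], [0.0, 0.0, 1.0]]
{'clock': 0.1, 'joint_positions': array([-1.22463560e+00,  1.24445695e-01,  1.65155181e+00, -2.40110846e-05,
        1.36755687e+00, -8.25778687e-02]), 'joint_velocities': array([ 0.00079644, -0.00265723, -0.00198775,  0.00047484, -0.00116212,
        0.00057333]), 'effort': array([ 7.27951592e-04, -4.24931574e+01, -3.66652536e+01, -4.99978239e-05,
        4.00125078e-03,  1.53858826e-05]), 'tool_pos': array([ 0.27000596, -0.59063636,  0.23016372]), 'orientation': array([[ 9.09488891e-01,  4.15727656e-01, -6.87712357e-04],
       [ 4.15728201e-01, -9.09487046e-01,  1.83737855e-03],
       [ 1.38383597e-04, -1.95697680e-03, -9.99998076e-01]]), 'force': array([-0.53348387, -0.33251854, -0.19507962]), 'ft_torque': array([-0.00622832,  0.03513748, -0.01277878]), 'finger_force': 0.0, 'grip_width': 0.08498878713048925}
```

View pics/top0.png

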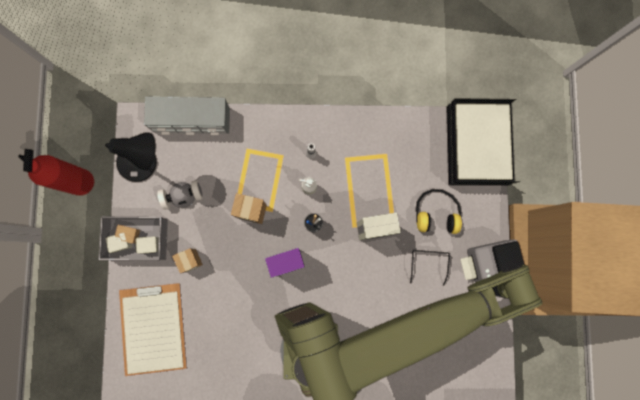

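View pics/side0.png

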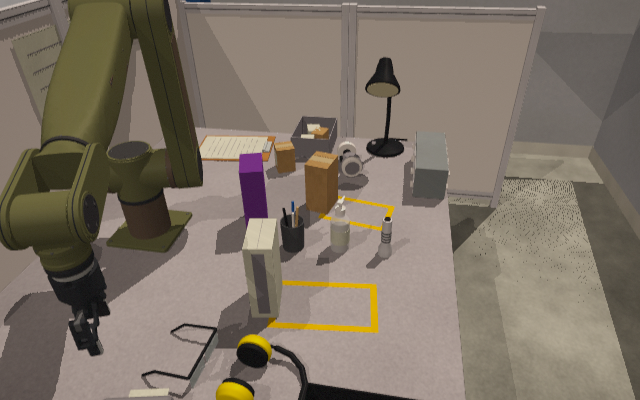

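The top view shows these candidates:
- **Glove box:** the white box at (381,225). Look-alikes are the purple box (285,262), the white tray (482,142) and the small white box (468,268).
- **Mask carton:** the brown carton at (248,207). Look-alikes are the small filter carton (186,260) and the bits in the bin (125,235).

The outlines are at (370,190) and (262,180). I choose the white box and the larger brown carton, each standing across its outline's near end.

```bash
cat > h.py <<'E'
import numpy as np,cv2
def cloud(c):
    K,R,t=c["camera_matrix"],c["R"],c["t"];v,u=np.mgrid[:400,:640];z=c["z_map"]
    P=np.stack([(u-K[0,2])/K[0,0]*z,(v-K[1,2])/K[1,1]*z,z],-1)
    return (P-t)@R
def plane(c,uv,h=0.):
    K,R,t=c["camera_matrix"],c["R"],c["t"];uv=np.asarray(uv,float).reshape(-1,2)
    d=np.c_[uv,np.ones(len(uv))]@np.linalg.inv(K).T@R;o=-R.T@t
    return o+d*((h-o[2])/d[:,2])[:,None]
def rect(p):
    r=cv2.minAreaRect((np.asarray(p)[:,:2]*1000).astype(np.float32));return np.round(cv2.boxPoints(r)).tolist(),np.round(r[0],1),np.round(r[1],1),round(r[2],2)
E
python3 - <<'E'
from h import *
c=dict(np.load("top0.npz"));W=cloud(c);hsv=cv2.cvtColor(c["pixels"],cv2.COLOR_RGB2HSV)
v,u=np.mgrid[:400,:640]
y=(hsv[...,0]>18)&(hsv[...,0]<30)&(hsv[...,1]>130)&(hsv[...,2]>120)
for nm,(a,b,e,f) in {"bayG":(340,398,145,235),"bayM":(225,290,140,225)}.items():
    m=y&(u>a)&(u<b)&(v>e)&(v<f)&(W[...,2]<.02)
    p=plane(c,np.c_[u[m],v[m]]);print(nm,m.sum(),rect(p))
for nm,(a,b,e,f),h in (("glove",(350,410,205,245),.23),("mask",(225,270,185,228),.18),("purple",(260,310,240,285),.23)):
    m=(abs(W[...,2]-h)<.02)&(u>a)&(u<b)&(v>e)&(v<f)
    print(nm,m.sum(),np.median(W[m],0).round(3),rect(plane(c,np.c_[u[m],v[m]],h)))
# heights of clutter
m=(W[...,2]>.04)&(W[...,0]>.3)&(c["z_map"]>0)&(W[...,0]<1)
n,l,s,ce=cv2.connectedComponentsWithStats(m.astype(np.uint8))
for i in range(1,n):
    if s[i,4]>25: q=W[l==i];print(ce[i].round(),q.min(0).round(3),q.max(0).round(3))
a=cv2.resize(c["pixels"][140:250,220:410,::-1],None,fx=4,fy=4,interpolation=cv2.INTER_CUBIC);cv2.imwrite("pics/crop.png",a)
E
```

```text
bayG 537 ([[471.0, -161.0], [489.0, -326.0], [762.0, -297.0], [744.0, -132.0]], array([ 616.6, -228.9]), array([274.1, 166.1]), 6.19)
bayM 439 ([[530.0, 155.0], [752.0, 116.0], [777.0, 260.0], [555.0, 299.0]], array([653.1, 207.5]), array([146.1, 225.4]), 80.09)
glove 711 [ 0.463 -0.238  0.23 ] ([[418.0, -183.0], [438.0, -304.0], [507.0, -292.0], [487.0, -172.0]], array([ 462.4, -237.8]), array([ 69.9, 122.2]), 9.39)
mask 652 [0.527 0.231 0.18 ] ([[476.0, 191.0], [555.0, 173.0], [577.0, 272.0], [499.0, 290.0]], array([526.7, 231.4]), array([101.8,  80.6]), 77.14)
purple 726 [0.334 0.094 0.23 ] ([[281.0, 140.0], [319.0, 26.0], [385.0, 48.0], [347.0, 162.0]], array([333. ,  93.8]), array([ 69.7, 120. ]), 18.59)
[186. 114.] [0.824 0.328 0.04 ] [0.951 0.632 0.135]
[482. 141.] [ 0.635 -0.784  0.04 ] [ 0.961 -0.535  0.127]
[135. 149.] [0.634 0.508 0.041] [0.759 0.709 0.413]
[311. 149.] [ 0.744 -0.008  0.041] [0.774 0.019 0.139]
[309. 185.] [ 0.592 -0.016  0.04 ] [0.648 0.047 0.178]
[179. 194.] [0.529 0.422 0.04 ] [0.642 0.582 0.089]
[248. 208.] [0.478 0.175 0.04 ] [0.576 0.288 0.191]
[591. 239.] [ 0.3   -1.138  0.04 ] [ 0.548 -0.878  0.263]
[314. 220.] [ 0.445 -0.039  0.041] [0.514 0.028 0.158]
[378. 226.] [ 0.418 -0.301  0.041] [ 0.506 -0.174  0.242]
[424. 222.] [ 0.449 -0.454  0.04 ] [ 0.525 -0.402  0.089]
[454. 223.] [ 0.445 -0.573  0.04 ] [ 0.523 -0.524  0.09 ]
[130. 239.] [0.34  0.556 0.04 ] [0.497 0.783 0.102]
[498. 260.] [ 0.3   -0.774  0.041] [ 0.42  -0.513  0.562]
[187. 260.] [0.301 0.417 0.041] [0.382 0.508 0.112]
[285. 262.] [0.3   0.027 0.05 ] [0.382 0.16  0.242]
[416. 253.] [ 0.334 -0.429  0.04 ] [ 0.38  -0.383  0.056]
[447. 258.] [ 0.308 -0.527  0.04 ] [ 0.373 -0.492  0.057]
```

View pics/crop.png

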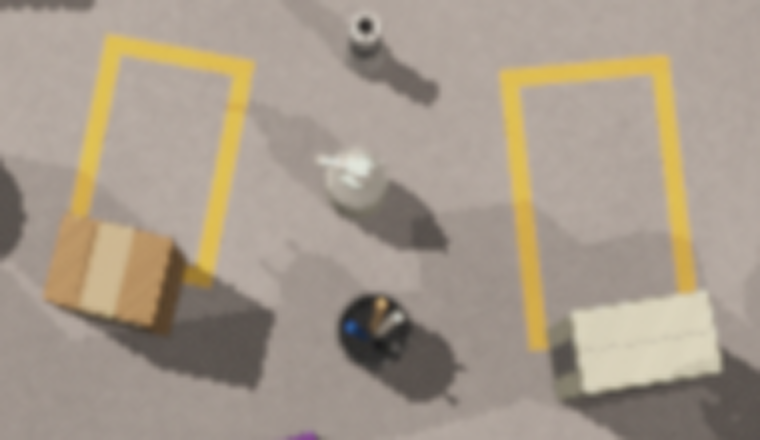

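The crop confirms the choice: the white glove box is at crop (640,345) and the brown mask carton at (115,270), each on its outline's near end line. I'll move behind the glove box with the fingers shut and the tool x-axis aligned with the box yaw of 9.3°.

```bash
python3 -m creep '[[0.025,-0.028,0.003,0,0,3,255],[0.052,-0.058,0.006,0,0,6,255],[0.079,-0.088,0.009,0,0,9,255],[0.106,-0.118,0.012,0,0,12,255],[0.133,-0.148,0.015,0,0,15.3,255],[0.16,-0.178,0.018,0,0,15.3,255],[0.187,-0.207,0.021,0,0,15.3,255],[0.21,-0.233,0.025,0,0,15.3,255]]' 30
python3 - <<'E'
from rig import arm
import numpy as np
s=arm.observe();p=s["tool_pos"];R=s["orientation"]
a=np.radians(9.3);d=np.array([np.cos(a),np.sin(a),0]);t=np.array([.4624,-.2378,.205])-d*.086;t[2]=.205
print(p,np.degrees(np.arctan2(R[1,0],R[0,0])),(R.T@(t-p)).round(4))
E
```

```text
clock: 0.77
tool_pos: [0.3645, -0.2896, 0.2059]
orientation: [[0.987, 0.161, 0.0], [0.161, -0.987, 0.0], [0.0, -0.0, -1.0]]
force: [0.9, -0.9, 0.7]
grip_width: 0.0
finger_force: 0.0
[ 0.36448443 -0.28961745  0.20587904] 9.275181077244792 [ 0.019  -0.0353  0.0009]
```

```bash
python3 -m creep '[[0.01,-0.018,0,0,0,0,255],[0.019,-0.035,0,0,0,0,255],[0.034,-0.035,0,0,0,0,255],[0.049,-0.035,0,0,0,0,255],[0.056,-0.035,0,0,0,0,255],[0.063,-0.035,0,0,0,0,255],[0.070,-0.035,0,0,0,0,255],[0.077,-0.035,0,0,0,0,255]]'; python3 -m creep '[[0.007,0,0,0,0,0,255],[0.014,0,0,0,0,0,255],[0.021,0,0,0,0,0,255],[0.028,0,0,0,0,0,255]]'
python3 - <<'E'
from rig import arm
import cv2
from h import *
c=arm.capture("side");cv2.imwrite("pics/s1.png",c["pixels"][150:340,160:400,::-1].repeat(2,0).repeat(2,1))
E
```

```text
clock: 1.43
tool_pos: [0.4348, -0.2451, 0.2061]
orientation: [[0.987, 0.16, -0.001], [0.16, -0.987, 0.0], [-0.001, -0.0, -1.0]]
force: [-0.1, -0.5, 0.2]
grip_width: 0.0
finger_force: 0.3
clock: 1.77
tool_pos: [0.463, -0.2405, 0.2063]
orientation: [[0.987, 0.161, 0.0], [0.161, -0.987, 0.0], [0.0, -0.0, -1.0]]
force: [-0.2, 0.7, 0.4]
grip_width: -0.0003
finger_force: 0.1
```

View pics/s1.png

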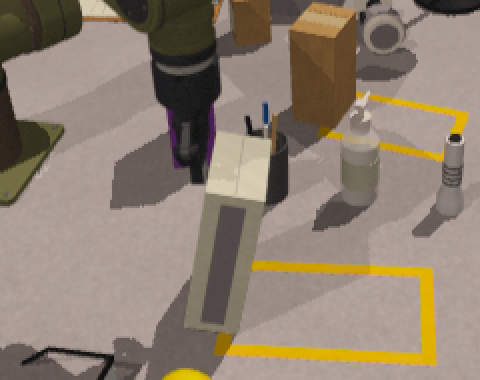

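The glove box, with its top at (240,165) in the crop, is tipping about its back foot edge without sliding. I'll push on until it falls, then wait.

```bash
python3 -m creep '[[0.006,0,0,0,0,0,255],[0.012,0,0,0,0,0,255],[0.018,0,0,0,0,0,255],[0.024,0,0,0,0,0,255],[0.03,0,0,0,0,0,255],[0.034,0,0,0,0,0,255],[0.034,0,0,0,0,0,255],[0.0,0,0,0,0,0,255]]'; python3 -m creep '[[-0.03,0,-0.02,0,0,0,255],[-0.05,0,-0.04,0,0,0,255],[-0.05,0,-0.06,0,0,0,255],[-0.05,0,-0.06,0,0,0,255],[-0.05,0,-0.06,0,0,0,255]]'
python3 - <<'E'
from rig import arm
import cv2
from h import *
c=arm.capture("top");np.savez("top1.npz",**c);cv2.imwrite("pics/t1.png",cv2.resize(c["pixels"][130:270,220:430,::-1],None,fx=3,fy=3))
W=cloud(c);v,u=np.mgrid[:400,:640]
m=(abs(W[...,2]-.07)<.012)&(u>335)&(u<405)&(v>140)&(v<245)
print(m.sum(),rect(plane(c,np.c_[u[m],v[m]],.07)))
E
```

```text
clock: 2.48
tool_pos: [0.4651, -0.2402, 0.2062]
orientation: [[0.986, 0.164, 0.001], [0.164, -0.986, 0.0], [0.001, -0.0, -1.0]]
force: [-2.2, -0.1, 0.8]
grip_width: -0.0002
finger_force: 0.0
clock: 2.9
tool_pos: [0.4134, -0.2491, 0.2679]
orientation: [[0.987, 0.161, 0.003], [0.161, -0.987, -0.002], [0.002, 0.002, -1.0]]
force: [-0.1, 0.3, -0.9]
grip_width: 0.0004
finger_force: 0.0
1873 ([[488.0, -172.0], [508.0, -292.0], [736.0, -254.0], [715.0, -134.0]], array([ 611.8, -212.8]), array([230.4, 122.2]), 9.51)
```

View pics/t1.png

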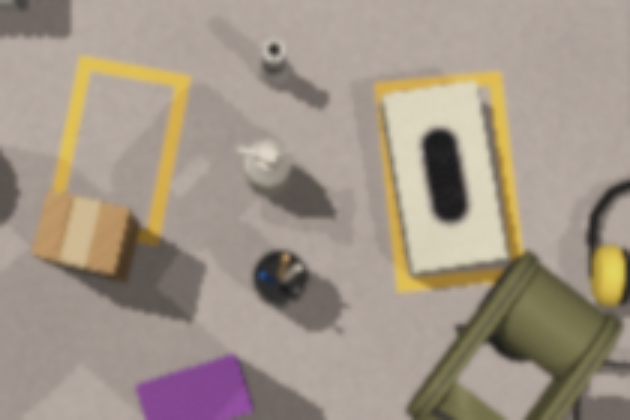

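The glove box lies flat at crop (445,180), opening up and inside the tape. Its top-left corner at (383,95) is only about 2 mm inside the outer edge. I'll nudge its left side with the shut fingers for more margin.

```bash
python3 -m creep '[[0.033,-0.0125,0,0,0,0,255],[0.066,-0.025,0,0,0,0,255],[0.099,-0.038,0,0,0,0,255],[0.132,-0.05,0,0,0,0,255],[0.165,-0.063,0,0,0,0,255],[0.198,-0.076,0,0,0,0,255],[0.23,-0.089,0,0,0,0,255],[0.26,-0.1005,0,0,0,0,255]]'; python3 -m creep '[[0,0,0.035,0,0,0,255],[0,0,0.07,0,0,0,255],[0,0,0.105,0,0,0,255],[0,0,0.14,0,0,0,255],[0,0,0.175,0,0,0,255],[0,0,0.205,0,0,0,255],[0,0,0.228,0,0,0,255],[0,0,0.228,0,0,0,255]]'
```

```text
clock: 3.62
tool_pos: [0.6545, -0.1054, 0.2634]
orientation: [[0.987, 0.162, -0.004], [0.162, -0.987, 0.001], [-0.004, -0.002, -1.0]]
force: [0.7, -0.3, 0.5]
grip_width: 0.0
finger_force: 0.0
clock: 4.28
tool_pos: [0.6474, -0.1055, 0.029]
orientation: [[0.987, 0.162, -0.015], [0.162, -0.987, 0.004], [-0.014, -0.006, -1.0]]
force: [-0.5, 0.5, -1.8]
grip_width: -0.0004
finger_force: 0.0
```

```bash
python3 -m creep '[[0,0.008,0,0,0,0,255],[0,0.014,0,0,0,0,255],[0,0.018,0,0,0,0,255],[0,0.022,0,0,0,0,255],[0,0.026,0,0,0,0,255],[0,0.03,0,0,0,0,255],[0,0.034,0,0,0,0,255],[0,0.034,0,0,0,0,255]]'
cat > g.py <<'E'
from rig import arm
from h import *
c=arm.capture("top");W=cloud(c);v,u=np.mgrid[:400,:640]
w=c["pixels"].astype(int);m=(abs(W[...,2]-.07)<.012)&(u>335)&(u<405)&(v>140)&(v<245)
m=cv2.morphologyEx(m.astype(np.uint8),cv2.MORPH_OPEN,np.ones((7,7)))>0
P=plane(c,np.c_[u[m],v[m]],.07);r=rect(P);print(r)
a=np.radians(6.1);d=np.array(r[0])-[616.6,-228.9];print((d@np.array([[np.cos(a),-np.sin(a)],[np.sin(a),np.cos(a)]])).round(1).tolist())
E
python3 g.py
```

```text
clock: 4.95
tool_pos: [0.6605, -0.1413, 0.0405]
orientation: [[0.987, 0.161, 0.004], [0.161, -0.987, 0.0], [0.004, 0.001, -1.0]]
force: [1.3, 1.6, 2.0]
grip_width: -0.0003
finger_force: 1.0
([[503.0, -187.0], [503.0, -291.0], [695.0, -289.0], [695.0, -186.0]], array([ 599. , -238.3]), array([192.1, 103.3]), 0.41)
[[-108.5, 53.7], [-119.6, -49.7], [71.6, -68.1], [82.5, 34.3]]
```

```bash
python3 -m creep '[[0,-0.02,0,0,0,0,255],[0,-0.02,-0.04,0,0,0,255],[0,-0.02,-0.08,0,0,0,255],[0,-0.02,-0.12,0,0,0,255],[0,-0.02,-0.16,0,0,0,255],[0,-0.02,-0.19,0,0,0,255],[0,-0.02,-0.22,0,0,0,255],[0,-0.02,-0.22,0,0,0,255]]'
python3 - <<'E'
from rig import arm
from h import *
s=arm.observe();p=s["tool_pos"];R=s["orientation"]
print(p,np.degrees(np.arctan2(R[1,0],R[0,0])),(R.T@(np.array([.438,.2516,.26])-p)).round(4))
E
```

```text
clock: 5.67
tool_pos: [0.6585, -0.1226, 0.2678]
orientation: [[0.987, 0.161, 0.013], [0.161, -0.987, -0.005], [0.012, 0.007, -1.0]]
force: [0.2, 0.2, 1.6]
grip_width: 0.0001
finger_force: 0.0
[ 0.65850024 -0.12259125  0.26775919] 9.26417504330293 [-0.1575 -0.4048  0.0032]
```

```bash
python3 -m creep '[[-0.012,-0.03,0,0,0,0,255],[-0.026,-0.065,0,0,0,4,255],[-0.039,-0.1,0,0,0,8,255],[-0.052,-0.135,0,0,0,12,255],[-0.066,-0.17,0,0,0,16,255],[-0.079,-0.205,0,0,0,20,255],[-0.092,-0.235,0,0,0,22,255],[-0.102,-0.262,0,0,0,22,255]]'; python3 g.py
python3 - <<'E'
from rig import arm
from h import *
s=arm.observe();p=s["tool_pos"];R=s["orientation"]
print(p,np.degrees(np.arctan2(R[1,0],R[0,0])),(R.T@(np.array([.438,.2516,.26])-p)).round(4))
E
```

```text
clock: 6.33
tool_pos: [0.5111, 0.1219, 0.2577]
orientation: [[0.975, -0.221, -0.001], [-0.221, -0.975, -0.001], [-0.0, 0.001, -1.0]]
force: [0.7, 0.3, 0.6]
grip_width: 0.0001
finger_force: 0.0
([[490.0, -177.0], [504.0, -296.0], [733.0, -267.0], [718.0, -148.0]], array([ 611.4, -222. ]), array([230.6, 120.3]), 7.08)
[[-120.4, 65.1], [-119.1, -54.8], [111.7, -50.3], [109.4, 69.7]]
[0.5092887  0.12527808 0.25775585] -12.548309772035601 [-0.097  -0.1078 -0.0018]
```

The glove box now has at least 15 mm of margin all round. Next is the mask carton.

```bash
python3 -m creep '[[-0.025,-0.027,0,0,0,0,255],[-0.05,-0.054,0,0,0,0,255],[-0.075,-0.081,0,0,0,0,255],[-0.097,-0.108,0,0,0,0,255],[-0.097,-0.108,0.035,0,0,0,255],[-0.097,-0.108,0.07,0,0,0,255],[-0.097,-0.108,0.105,0,0,0,255],[-0.097,-0.108,0.105,0,0,0,255]]'; python3 -m creep '[[0.015,0,0,0,0,0,255],[0.03,0,0,0,0,0,255],[0.036,0,0,0,0,0,255],[0.042,0,0,0,0,0,255],[0.048,0,0,0,0,0,255],[0.054,0,0,0,0,0,255],[0.06,0,0,0,0,0,255],[0.066,0,0,0,0,0,255]]'
python3 - <<'E'
from rig import arm
import cv2
from h import *
c=arm.capture("side");cv2.imwrite("pics/s2.png",c["pixels"][100:280,220:460,::-1].repeat(2,0).repeat(2,1))
E
```

```text
clock: 7.05
tool_pos: [0.4369, 0.2452, 0.1449]
orientation: [[0.975, -0.22, -0.013], [-0.22, -0.976, -0.007], [-0.011, 0.009, -1.0]]
force: [-1.3, 0.1, -0.7]
grip_width: -0.0004
finger_force: 0.0
clock: 7.72
tool_pos: [0.5068, 0.233, 0.1536]
orientation: [[0.975, -0.22, 0.0], [-0.22, -0.975, 0.0], [0.0, -0.0, -1.0]]
force: [0.3, -0.6, 0.4]
grip_width: -0.0
finger_force: 0.2
```

View pics/s2.png

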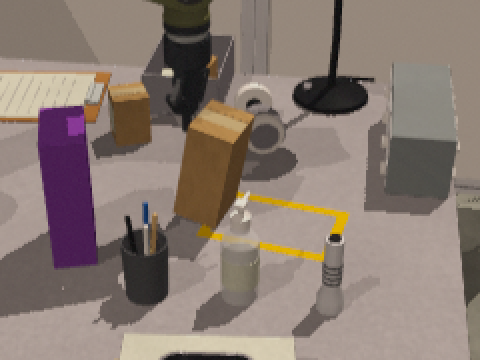

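The carton (crop (212,165)) is tipping cleanly over its back foot edge. I'll continue until it falls, then retreat.

```bash
python3 -m creep '[[0.007,0,0,0,0,0,255],[0.014,0,0,0,0,0,255],[0.021,0,0,0,0,0,255],[0.028,0,0,0,0,0,255],[0.034,0,0,0,0,0,255],[0.040,0,0,0,0,0,255],[0.046,0,0,0,0,0,255],[0.05,0,0,0,0,0,255]]'; python3 -m creep '[[0.0,0,-0.01,0,0,0,255],[-0.03,0,-0.04,0,0,0,255],[-0.06,0,-0.07,0,0,0,255],[-0.09,0,-0.1,0,0,0,255],[-0.12,0,-0.1,0,0,0,255],[-0.12,0,-0.1,0,0,0,255],[-0.12,0,-0.1,0,0,0,255],[-0.12,0,-0.1,0,0,0,255]]'
python3 g.py;python3 - <<'E'
from rig import arm
from h import *
c=arm.capture("top");cv2.imwrite("pics/t2.png",cv2.resize(c["pixels"][130:280,170:430,::-1],None,fx=3,fy=3))
W=cloud(c);v,u=np.mgrid[:400,:640]
m=(abs(W[...,2]-.08)<.012)&(u>228)&(u<295)&(v>140)&(v<230)
r=rect(plane(c,np.c_[u[m],v[m]],.08));print(r)
a=np.radians(-9.96);print(((np.array(r[0])-[653.1,207.5])@np.array([[np.cos(a),-np.sin(a)],[np.sin(a),np.cos(a)]])).round(1).tolist())
m=(W[...,2]>.04)&(W[...,0]>.3)&(c["z_map"]>0)&(W[...,0]<1)
n,l,s,ce=cv2.connectedComponentsWithStats(m.astype(np.uint8))
for i in range(1,n):
    if s[i,4]>25: q=W[l==i];print(ce[i].round(),q.min(0).round(3),q.max(0).round(3))
E
```

```text
clock: 8.43
tool_pos: [0.5559, 0.2218, 0.1533]
orientation: [[0.975, -0.221, 0.0], [-0.221, -0.975, -0.0], [0.0, 0.0, -1.0]]
force: [0.7, -0.5, 0.4]
grip_width: 0.0001
finger_force: 0.0
clock: 9.1
tool_pos: [0.4382, 0.2484, 0.2534]
orientation: [[0.975, -0.22, 0.0], [-0.22, -0.975, -0.0], [0.0, 0.0, -1.0]]
force: [0.4, 0.7, 0.7]
grip_width: 0.0
finger_force: 0.0
([[489.0, -176.0], [505.0, -296.0], [733.0, -267.0], [718.0, -146.0]], array([ 611.3, -221.1]), array([230.1, 121.2]), 7.35)
[[-121.3, 66.2], [-118.1, -54.9], [111.7, -50.3], [109.6, 71.7]]
([[555.0, 174.0], [731.0, 133.0], [754.0, 232.0], [578.0, 273.0]], array([654.2, 203. ]), array([101.5, 180.7]), 77.03)
[[-90.8, -50.0], [89.6, -59.9], [95.1, 41.6], [-85.3, 51.5]]
[186. 114.] [0.824 0.328 0.04 ] [0.951 0.631 0.134]
[482. 141.] [ 0.635 -0.783  0.04 ] [ 0.96  -0.536  0.127]
[135. 149.] [0.634 0.507 0.296] [0.759 0.678 0.411]
[311. 149.] [ 0.744 -0.008  0.041] [0.772 0.019 0.138]
[258. 177.] [0.557 0.137 0.04 ] [0.752 0.271 0.096]
[369. 189.] [ 0.491 -0.294  0.04 ] [ 0.731 -0.147  0.086]
[309. 185.] [ 0.593 -0.016  0.043] [0.648 0.047 0.182]
[179. 194.] [0.529 0.422 0.04 ] [0.641 0.582 0.09 ]
[591. 239.] [ 0.3   -1.137  0.04 ] [ 0.548 -0.88   0.263]
[232. 244.] [0.3   0.137 0.333] [0.494 0.312 0.605]
[314. 220.] [ 0.445 -0.039  0.043] [0.514 0.028 0.158]
[424. 222.] [ 0.452 -0.451  0.04 ] [ 0.525 -0.402  0.093]
[454. 223.] [ 0.445 -0.57   0.04 ] [ 0.518 -0.524  0.086]
[130. 239.] [0.34  0.556 0.041] [0.497 0.782 0.103]
[496. 258.] [ 0.3   -0.781  0.04 ] [ 0.42  -0.565  0.151]
[187. 260.] [0.3   0.415 0.041] [0.382 0.506 0.113]
[285. 262.] [0.3   0.027 0.042] [0.382 0.16  0.243]
[436. 252.] [ 0.354 -0.527  0.04 ] [ 0.38  -0.406  0.059]
```

View pics/t2.png

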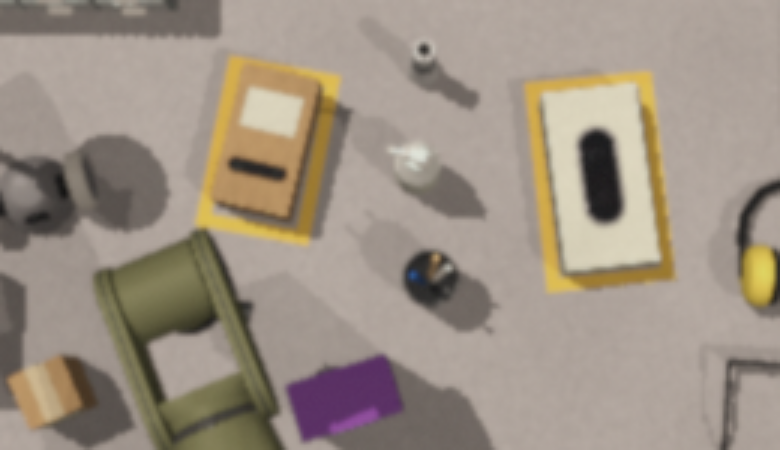

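Both boxes lie flat, openings up, inside their outlines: the carton at crop (268,140) and the glove box at (602,178). Everything else is where it was, and the robot is clear.

```bash
python3 -c "
from rig import arm
print(arm.job_done())"
```

```text
the job is handed in; nothing more can be done
None
```

The job is handed in after about 9 s of robot time: the glove box and mask carton lie on their backs, openings up, each at least 13 mm inside its outline's outer edge by the top camera, and nothing else was moved.

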